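Pin the wire length stop in its hidden index hole

TASK

Set the wire length gauge for the next batch: take the locating pin from the blue pin block, put it through the bush of the red sliding stop, and run the stop along the rail, with the pin's tip riding lightly on the track, until the tip drops into the hidden index hole. Push the pin fully home so that its collar sits on the bush, then let go; do not force the pin against the gauge, and leave the gauge block, calliper, water bottle and hex key where they are.

Things in the scene. Friction and masses are not known exactly. Their poses are not given: they have to be found in the camera images.
- rail: wire length gauge fixed to the table: grey base 125 x 320 x 12 mm, two steel guide ways, an aluminium datum block (84 x 46 mm, top 52 mm above the table) at its -y end, a red stop that slides on the ways. Origin on the table under the centre line of the ways; y axis along the rail, away from the datum block. Between the ways lies the index strip (see track)
- track (a point): point on the index strip's flat steel track, 28 mm above the table, under the bush when joint stop is 0. The strip has one unmarked blind hole, 13.5 mm wide and deep, on the rail's centre line. It is shifted and clamped anew for each batch: the hole is met where joint stop reads somewhere from 0.04 to 0.10. A thin steel guard that travels with the stop hides it from view
- stop (a joint): travel of the red stop (saddle 74 x 56 mm, 20 mm high, top 56 mm above the table) along the rail's +y axis, m: 0 next to the datum block, 0.11 at the far end. It slides with about 2 N of friction and stays where it is left; only the pin locks it
- bush_mouth (a point): centre of the upper rim of the brass bush on the stop (28 mm outside, flange 8 mm high on the saddle, 64 mm above the table; moves with the stop). The bush's bore is 13.5 mm wide and goes straight down, 36 mm from this rim to the track; x and y axes are those of the rail
- pin_knob (a point): centre of the round black knob (26 mm across, 22 mm high; grasp it here) of the locating pin, 80 g. At first the pin stands upright in the middle hole of the blue block. Below the knob: neck 10 mm wide and 10 mm long, collar 20 mm wide and 4 mm thick, lightly oiled steel shank 12 mm wide and 46 mm long with a 2 mm chamfer. z axis points up along the pin
- pin_tip (a point): centre of the flat end of the pin's shank, 71 mm below the knob's centre. It is level with the track (36 mm below the bush's rim) while it rides there; with the collar on the bush it is 10 mm below the track. Pin and stop are loose in one another by 1.5 mm, pin and index hole too; a loose pin drops by its own weight
- pin_block: blue plastic block 56 x 56 x 34 mm fixed to the table, where the pin is parked in a 26 mm deep middle hole. Origin at the centre of its underside
- gauge_block: loose flat steel gauge with two slots, 22 x 56 x 12 mm, a bystander; origin at the centre of its underside
- calliper: loose calliper, 73 x 225 x 11 mm, a bystander lying behind the rail; origin at the centre of its underside
- water_bottle: loose water bottle, 65 mm wide, 204 mm high, a bystander standing at the left; origin at the centre of its underside
- hex_key: loose hex key, 33 x 98 x 7 mm, a bystander at the front left; origin at the centre of its underside

How it is judged:
By the outcome, as a careful person would: the job done as asked, in the order asked, and still so for the second after the job is handed in, with the robot touching nothing.
It also fails if it takes over 72 s, if anything falls off the work surface, if the arm or the gripper's body presses on something with over 40 N, if the wrist force passes 120 N, or if a joint passes its speed limit or range.

ROBOT

A 6-joint arm with a two-finger parallel gripper is mounted at the origin on a cart in front of the work surface, level with it; the furniture and walls round the work are solid. World frame = base frame: x ahead of the robot, y to its left, z up, the work surface at z = 0. Lengths are in mm, angles in rad, forces in N, time in s.
With the tool pointing down it reaches from about 275 to 750 mm from the base axis. Payload 10.2 kg.
Tool frame: the origin (TCP) lies at the very end of the fingers, on their centre line; the grasp point (between the pads) lies 19 mm behind it; z points along the fingers, y is the line along which they close (so a half turn about z gives the same grasp; the last joint's range is limited). The gripper opens to 85 mm and grips with 20 to 120 N. Pads are 22 mm wide; open, the fingers measure 114 mm over their backs; the gripper's body (76 mm by 85 mm) begins 54 mm behind the grasp point. The pads swing forward as they close: fully open they stand 13 mm farther back than shut.
Start: joints at [-0.223, 0.313, 1.498, -0, 1.331, -0.223], TCP at [525.006, -0.013, 231.294] pointing down, gripper open.
Joint ranges: [-2.94, 2.94], [-0.97, 2.17], [0.19, 2.56], [-1.23, 4.37], [0.02, 3.11], [-2.88, 2.88]. Speed limits (rad/s): [2.39, 2.39, 3.01, 3.14, 3.14, 3.14].

INTERFACE

Orientations are given as a unit quaternion [w, x, y, z].
In Python, from rig import telemetry, optics, ctrl gives the robot as it stands.
- The arm moves only by the tool servo_tool, never from a script. Its argument "deltas" is a list of rows, each a list of 3 entries, a list of its own where there are three numbers: the shift along the tool's x, y, z in units of 20 cm (1.0 is 20 cm), then the turn, a rotation vector about the tool's x, y, z in units of 90 degrees (1.0 is 90 degrees), then the opening, from 0 (shut) to 1 (fully open). A call has 1 to 8 rows; each row shifts and turns the commanded pose from where the row before left it, along the tool's axes as they then stand; what a row does not reach is not made up. A row lasts 1/10 s, in which the tool goes at most 50 mm and 8.59 degrees, less where a joint would pass 70% of its speed; a pose out of reach is approached as far as the arm can. A call with a number of a shift or a turn outside -1 to 1 is refused whole. A call with a gripper value outside its range is refused whole. The fingers move at their own pace and stop on an object; "squeeze" is the grip in N (left out, the last holds). Time passes only in rows, so rows that do not move let the fingers close. It gives the time, the measured TCP pose, the force, the opening and the grip force at its end, in the units of the state.
- telemetry.sense(): the state, without advancing time (a new reading comes with each control period).
- optics.capture(name): name is "scene" or "side" or "wrist"; returns the picture (400x640x3 uint8, blue, green, red); there is no depth.
- optics.camera_model(name): a dict with "vfov" (degrees; the focal length in pixels is half the picture's height over the tangent of half this angle, whatever the lens; pixels are square), "cx", "cy" (the principal point, pixels), "R" (3x3) and "t" (3): a world point X has camera coordinates R X + t; the wrist camera has in their place "mount" (4x4, takes a point from camera to tool coordinates, whose origin is the TCP and whose axes are the flange's). Camera axes: x right, y down, z forward; pixel columns grow to the right and rows downward; lengths in mm; the calibration is good to about 2 mm. A picture is of the moment at which its call begins: read the wrist's pose just before it. camera_model takes no time and is no camera call.
- ctrl.finish_job(): hands the job in; it is judged then, once.
The state is a dict: "time_s": time; "joints": joint angles; "dq": joint speeds; "tau": joint torques, N m; "eef_pos": TCP position; "ee_rot": TCP orientation; "force": force on the tool from outside, world axes, zero at the start; "wrist_torque": the same for the moment, N m; "grip_width": opening from 0.0 (shut) to 1.0 (fully open); "grip_force": force on a finger pad.
Only numpy, scipy, OpenCV 4.12 (cv2) and the standard library are available. Lean on these libraries where they do the work, as an engineer would, in place of code of your own. Each camera call takes 0.05 s, during which the arm holds its last target. There are 200 camera calls.

## Working session

There is one attempt and no reset: what is moved stays moved. The work goes in short steps, Python scripts to look and compute and a tool call to move; the robot and the scene stay as the last step left them, time stands still between calls to the robot, and variables do not carry over. Pictures are saved under pics/ and viewed, at most 10 in all, crops included, and the job is handed in when it is done.

Besides the shell and the picture viewer there is one more tool, called after ">>>" as name([rows], argument=value, ...), one row to a line, values as JSON. servo_tool: Moves the arm, as the interface text tells. Its arguments: {"type":"object","properties":{"deltas":{"type":"array"},"squeeze":{"type":"number"}},"required":["deltas"]}

```bash
mkdir -p pics; ls
cat > h.py <<'E'
import numpy as np, cv2
from rig import telemetry, optics, ctrl
def model(n):
    m=optics.camera_model(n); f=200/np.tan(np.radians(m['vfov'])/2)
    return m,f
def ray(n,uv,T=None):
    m,f=model(n); d=np.array([(uv[0]-m['cx'])/f,(uv[1]-m['cy'])/f,1])
    if 'R' in m:
        R=np.array(m['R']);t=np.array(m['t']); return -R.T@t, R.T@d
    M=T@np.array(m['mount']); return M[:3,3], M[:3,:3]@d
def plane(n,uv,z,T=None):
    o,d=ray(n,uv,T); return o+d*(z-o[2])/d[2]
def proj(n,X):
    m,f=model(n); c=np.array(m['R'])@X+np.array(m['t']); return c[:2]/c[2]*f+[m['cx'],m['cy']]
def two(n1,uv1,n2,uv2,T1=None,T2=None):
    o1,d1=ray(n1,uv1,T1);o2,d2=ray(n2,uv2,T2)
    s=np.linalg.lstsq(np.c_[d1,-d2],o2-o1,rcond=None)[0]
    a=o1+s[0]*d1;b=o2+s[1]*d2; return (a+b)/2,np.linalg.norm(a-b)
def tool():
    from scipy.spatial.transform import Rotation as Ro
    s=telemetry.sense();w,x,y,z=s['ee_rot'];T=np.eye(4);T[:3,:3]=Ro.from_quat([x,y,z,w]).as_matrix();T[:3,3]=s['eef_pos'];return T
E
python3 - <<'E'
from h import *
print(telemetry.sense()); print(tool().round(3))
for n in ['scene','side','wrist']:
    im=optics.capture(n); cv2.imwrite(f'pics/{n}0.png',im); m=optics.camera_model(n); print(n,m)
E
```

```text
pics
{'time_s': 0.0, 'joints': array([-2.23389310e-01,  3.13435288e-01,  1.49843301e+00, -1.78641607e-05,
        1.33099556e+00, -2.23422146e-01]), 'dq': array([ 0.00034375, -0.00068534, -0.00098096, -0.00229611, -0.00011041,
        0.00010901]), 'tau': array([-5.78409599e-04, -4.12261176e+01, -2.59742296e+01, -3.58453699e-04,
        4.11797926e-03, -1.23038126e-05]), 'eef_pos': array([5.24744268e+02, 4.70008703e-02, 2.30744137e+02]), 'ee_rot': array([-5.33220752e-04,  7.07093525e-01,  7.07119752e-01, -3.46036300e-04]), 'force': array([ 0.67655863, -0.36950282, -0.05233377]), 'wrist_torque': array([ 0.01114773,  0.01250518, -0.02339734]), 'grip_force': 0.0, 'grip_width': 1.0022559081319484}
[[-0.00000e+00  1.00000e+00 -1.00000e-03  5.24744e+02]
 [ 1.00000e+00  0.00000e+00  0.00000e+00  4.70000e-02]
 [ 0.00000e+00 -1.00000e-03 -1.00000e+00  2.30744e+02]
 [ 0.00000e+00  0.00000e+00  0.00000e+00  1.00000e+00]]
scene {'vfov': 49.13651861211366, 'cx': 324.22645749424987, 'cy': 202.8492564282186, 'R': array([[ 0.76996891, -0.63807081,  0.00367655],
       [-0.42642213, -0.51883871, -0.74092548],
       [ 0.47467046,  0.56892182, -0.67157719]]), 't': array([-324.70469593,  308.3035731 , 1101.36568118])}
side {'vfov': 46.40065588121101, 'cx': 310.75176867586003, 'cy': 197.74962354756917, 'R': array([[-0.88371278, -0.46737722,  0.02470323],
       [-0.24396832,  0.41496479, -0.87651793],
       [ 0.39941354, -0.78061691, -0.48073493]]), 't': array([ 503.41163135,  153.80121191, 1493.00908086])}
wrist {'vfov': 60.34484098965062, 'cx': 317.9108768448128, 'cy': 195.93928682875838, 'mount': array([[-1.63735708e-04, -9.46082970e-01, -3.23924354e-01,
         8.31398574e+01],
       [ 9.99999942e-01, -5.86167557e-05, -3.34273674e-04,
         5.55400146e-01],
       [ 2.97263236e-04, -3.23924390e-01,  9.46082925e-01,
        -1.42259144e+02],
       [ 0.00000000e+00,  0.00000000e+00,  0.00000000e+00,
         1.00000000e+00]])}
```

View pics/scene0.png

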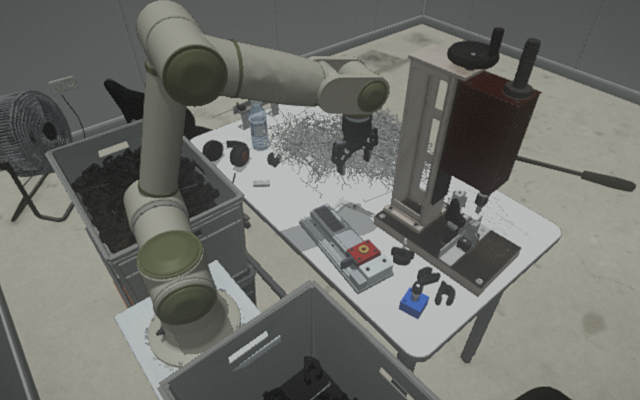

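View pics/side0.png

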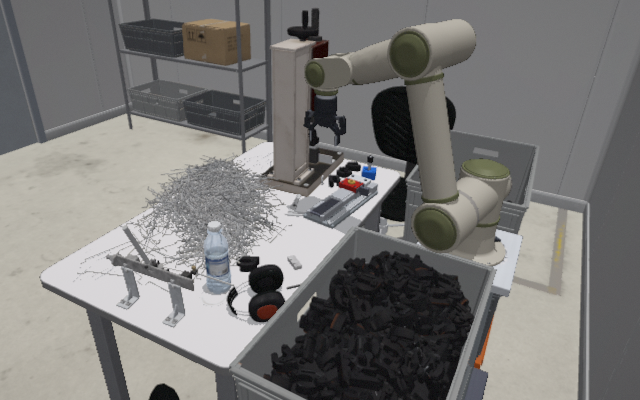

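View pics/wrist0.png

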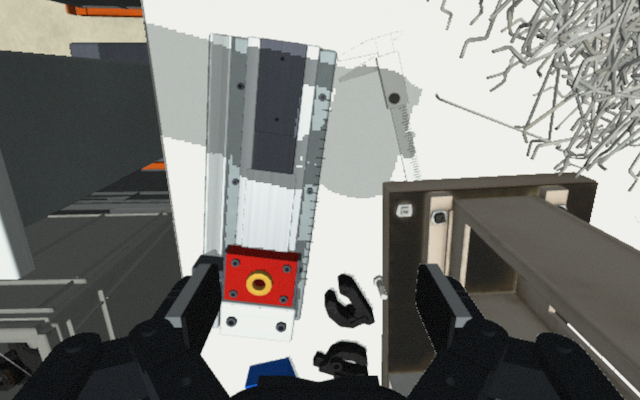

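Run:
```python
from h import *
T=tool()
w=cv2.imread('pics/wrist0.png');s=cv2.imread('pics/scene0.png');d=cv2.imread('pics/side0.png')
def mask(im,lo,hi,box):
    h=cv2.cvtColor(im,cv2.COLOR_BGR2HSV);m=cv2.inRange(h,np.array(lo),np.array(hi));k=np.zeros_like(m);x0,y0,x1,y1=box;k[y0:y1,x0:x1]=m[y0:y1,x0:x1];return k
def cen(m):
    ys,xs=np.nonzero(m);return np.array([xs.mean(),ys.mean()]),len(xs),(xs.min(),ys.min(),xs.max(),ys.max())
y=((18,120,120),(35,255,255))
cw=cen(mask(w,*y,(200,230,320,330)));cs=cen(mask(s,*y,(330,220,400,280)));print(cw,cs)
print('bush wrist',plane('wrist',[(cw[2][0]+cw[2][2])/2,(cw[2][1]+cw[2][3])/2],64,T),'scene',plane('scene',cs[0],64),two('wrist',cw[0],'scene',cs[0],T))
red=mask(w,(0,120,60),(12,255,255),(200,230,320,330))
c=max(cv2.findContours(red,0,2)[0],key=cv2.contourArea);ap=cv2.approxPolyDP(c,6,True)[:,0];print([(tuple(p),plane('wrist',p,56,T)[:2].round(1)) for p in ap])
for p in [(335,50),(322,150),(210,35),(205,250)]: print(p,plane('wrist',p,12,T).round(1))
# blue block
b=((105,120,40),(125,255,255))
for n,im,box in (('scene',s,(380,270,450,330)),('side',d,(340,140,400,190))):
    m=mask(im,*b,box);print(n,cen(m)); c=max(cv2.findContours(m,0,2)[0],key=cv2.contourArea)
    print([(tuple(p),plane(n,p,34)[:2].round(1)) for p in cv2.approxPolyDP(c,2,True)[:,0]])
cv2.imwrite('pics/c1.png',np.hstack([cv2.resize(s[270:330,380:450],(560,480),interpolation=2)[:, :400],cv2.resize(d[145:190,345:395],(400,360),interpolation=2).__class__(0) if 0 else np.pad(cv2.resize(d[145:190,345:395],(400,360),interpolation=2),((0,120),(0,0),(0,0)))]))
```

```text
<stdin>:7: RuntimeWarning: Mean of empty slice.
  ret = ret.dtype.type(ret / rcount)
Traceback (most recent call last):
ValueError: zero-size array to reduction operation minimum which has no identity
```

Run:
```python
from h import *
T=tool()
w=cv2.imread('pics/wrist0.png');s=cv2.imread('pics/scene0.png');d=cv2.imread('pics/side0.png')
def mask(im,lo,hi,box):
    h=cv2.cvtColor(im,cv2.COLOR_BGR2HSV);m=cv2.inRange(h,np.array(lo),np.array(hi));k=np.zeros_like(m);x0,y0,x1,y1=box;k[y0:y1,x0:x1]=m[y0:y1,x0:x1];return k
def cen(m):
    ys,xs=np.nonzero(m)
    return (np.array([xs.mean(),ys.mean()]),len(xs),(xs.min(),ys.min(),xs.max(),ys.max())) if len(xs) else print('empty')
y=((15,100,60),(40,255,255))
cw=cen(mask(w,*y,(235,265,285,305)));cs=cen(mask(s,*y,(350,235,385,265)));print(cw,cs)
print('bush wrist',plane('wrist',cw[0],64,T))
if cs: print('scene',plane('scene',cs[0],64),two('wrist',cw[0],'scene',cs[0],T))
red=mask(w,(0,120,60),(12,255,255),(200,230,320,330))
c=max(cv2.findContours(red,0,2)[0],key=cv2.contourArea);ap=cv2.approxPolyDP(c,6,True)[:,0];print([(tuple(p),plane('wrist',p,56,T)[:2].round(1)) for p in ap])
for p in [(335,50),(322,150),(210,35),(205,250)]: print(p,plane('wrist',p,12,T).round(1))
b=((105,120,40),(125,255,255))
for n,im,box in (('scene',s,(380,270,450,330)),('side',d,(340,140,400,190))):
    m=mask(im,*b,box);print(n,cen(m)); c=max(cv2.findContours(m,0,2)[0],key=cv2.contourArea)
    print([(tuple(p),plane(n,p,34)[:2].round(1)) for p in cv2.approxPolyDP(c,2,True)[:,0]])
a=cv2.resize(s[270:330,390:440],(400,480),interpolation=2);e=cv2.resize(d[145:195,350:390],(400,500),interpolation=2)[:480]
cv2.imwrite('pics/c1.png',np.hstack([a,e]))
```

```text
(array([258.74107143, 282.671875  ]), 448, (np.int64(246), np.int64(271), np.int64(271), np.int64(295))) (array([363.52083333, 248.45833333]), 48, (np.int64(359), np.int64(245), np.int64(368), np.int64(252)))
bush wrist [ 463.5610796  -117.98642216   64.        ]
scene [ 462.66893527 -120.46196487   64.        ] (array([ 463.47701702, -119.29816076,   62.32784228]), np.float64(0.6539849783586372))
[((np.int32(230), np.int32(246)), array([434.9, -79.7])), ((np.int32(224), np.int32(298)), array([ 423.2, -142.5])), ((np.int32(291), np.int32(305)), array([ 495.7, -151.4])), ((np.int32(297), np.int32(253)), array([503.5, -87.7]))]
(335, 50) [541.6 109.   12. ]
(322, 150) [529.4  11.1  12. ]
(210, 35) [421.8 122.3  12. ]
(205, 250) [ 392.6 -107.5   12. ]
scene (array([414.61461794, 300.93355482]), 301, (np.int64(401), np.int64(288), np.int64(428), np.int64(311)))
[((np.int32(410), np.int32(288)), array([ 481.4, -280.4])), ((np.int32(401), np.int32(302)), array([ 430.8, -295.5])), ((np.int32(420), np.int32(311)), array([ 447.7, -344.2])), ((np.int32(428), np.int32(297)), array([ 495.8, -329.2])), ((np.int32(420), np.int32(294)), array([ 487.1, -309.8])), ((np.int32(414), np.int32(302)), array([ 456.4, -316.5])), ((np.int32(411), np.int32(300)), array([ 455.1, -307.6]))]
side (array([368.82352941, 172.71323529]), 136, (np.int64(362), np.int64(167), np.int64(375), np.int64(179)))
[((np.int32(363), np.int32(167)), array([ 493.3, -313.4])), ((np.int32(362), np.int32(175)), array([ 468. , -241.2])), ((np.int32(374), np.int32(179)), array([ 413.7, -232.1])), ((np.int32(375), np.int32(168)), array([ 447. , -329.9])), ((np.int32(368), np.int32(170)), array([ 464.7, -297. ])), ((np.int32(367), np.int32(167)), array([ 479.1, -322. ]))]
```

View pics/c1.png

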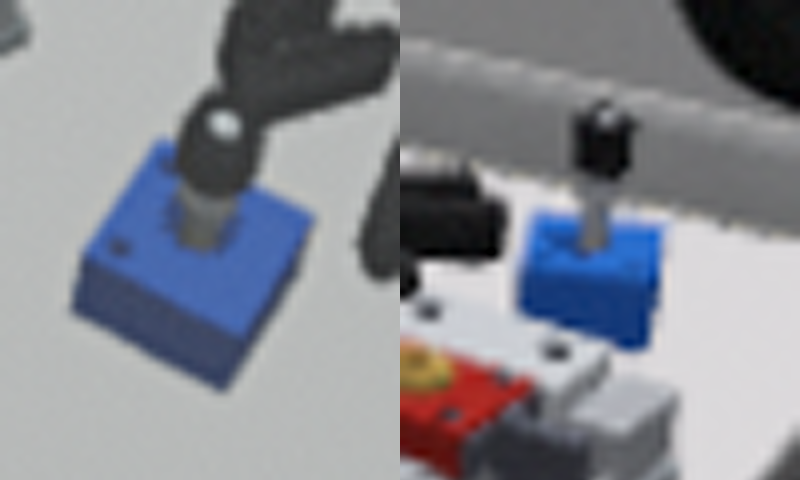

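Run:
```python
from h import *
T=tool()
print(two('scene',(417.5,287.9),'side',(370.5,159)))
print(plane('scene',(417.5,287.9),79),plane('side',(370.5,159),79),plane('scene',(415.6,299.4),34))
for p in [(383,183),(345,300),(340,355),(385,290)]: print(plane('wrist',p,10,T).round())
```

```text
(array([ 464.70062154, -311.20963301,   78.42494723]), np.float64(2.95261204176179))
[ 466.09488579 -311.0656381    79.        ] [ 462.41546102 -308.18299911   79.        ] [ 465.57425132 -313.81584084   34.        ]
[597. -26.  10.]
[ 559. -178.   10.]
[ 554. -264.   10.]
[ 608. -163.   10.]
```

>>> servo_tool([
  [[-0.24, -0.05, 0], [0, 0, 0], 1],
  [[-0.24, -0.05, 0], [0, 0, 0], 1],
  [[-0.24, -0.05, 0], [0, 0, 0], 1],
  [[-0.24, -0.05, 0], [0, 0, 0], 1],
  [[-0.24, -0.05, 0], [0, 0, 0], 0.6],
  [[-0.24, -0.05, 0], [0, 0, 0], 0.6],
  [[0, 0, 0], [0, 0, 0], 0.6],
  [[0, 0, 0], [0, 0, 0], 0.6],
])

```text
time_s: 0.95
eef_pos: [464.6, -288.6, 230.8]
ee_rot: [-0.001, 0.708, 0.706, 0.0]
force: [0.4, 0.3, 0.3]
grip_width: 0.598
grip_force: 0.0
```

Run:
```python
from h import *
T=tool(); w=optics.capture('wrist'); np.save('T1.npy',T); cv2.imwrite('pics/w1.png',w); s=telemetry.sense(); print(T.round(3),s['force'],s['grip_width'])
```

```text
[[ 2.00000e-03  1.00000e+00 -1.00000e-03  4.64573e+02]
 [ 1.00000e+00 -2.00000e-03  1.00000e-03 -2.88602e+02]
 [ 1.00000e-03 -1.00000e-03 -1.00000e+00  2.30801e+02]
 [ 0.00000e+00  0.00000e+00  0.00000e+00  1.00000e+00]] [-0.5522216   0.59188743 -0.20735403] 0.6029773982576849
```

View pics/w1.png

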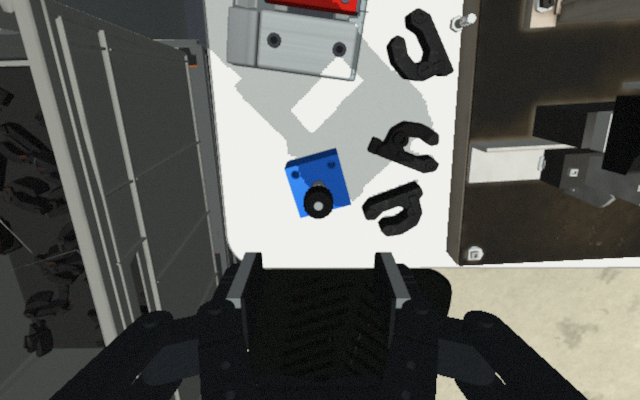

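Run:
```python
from h import *
T=np.load('T1.npy'); w=cv2.imread('pics/w1.png')
g=cv2.cvtColor(w,6); c=cv2.HoughCircles(cv2.resize(g[170:240,285:355],None,fx=4,fy=4,interpolation=2),3,1,50,param1=100,param2=20,minRadius=45,maxRadius=75); print(c)
m=np.zeros_like(g); m[185:225,300:338]=(g[185:225,300:338]<50)
ys,xs=np.nonzero(m);print(xs.min(),xs.max(),ys.min(),ys.max())
m2=np.zeros_like(g); m2[197:214,310:328]=(g[197:214,310:328]>90); ys,xs=np.nonzero(m2);print(xs.mean(),ys.mean(),len(xs),plane('wrist',(xs.mean(),ys.mean()),90,T))
u=285+c[0,0,0]/4;v=170+c[0,0,1]/4
print(u,v,plane('wrist',(u,v),90,T),plane('wrist',(u,v),79,T))
# top radius check
print(plane('wrist',(u+c[0,0,2]/4,v),90,T)-plane('wrist',(u,v),90,T))
print(two('wrist',(u,v),'scene',(417.5,287.2),T))
```

```text
[[[131.5 129.5  63.3]]]
304 332 186 217
318.0 205.88059701492537 67 [ 464.97099858 -311.47398937   90.        ]
317.875 202.375 [ 464.86810457 -308.19934828   90.        ] [ 464.8483     -312.18575428   79.        ]
[13.85027704 -0.02404656  0.        ]
(array([ 465.01456713, -311.01284646,   82.67954885]), np.float64(0.4395579085329358))
```

>>> servo_tool([
  [[-0.115, 0, 0], [0, 0, 0], 0.6],
  [[0, 0, 0.24], [0, 0, 0], 0.6],
  [[0, 0, 0.24], [0, 0, 0], 0.6],
  [[0, 0, 0.2], [0, 0, 0], 0.6],
  [[0, 0, 0.1], [0, 0, 0], 0.6],
  [[0, 0, 0.075], [0, 0, 0], 0.6],
  [[0, 0, 0], [0, 0, 0], 0.6],
])

```text
time_s: 1.7
eef_pos: [464.8, -308.9, 58.6]
ee_rot: [-0.002, 0.706, 0.708, 0.0]
force: [0.1, 0.3, 0.3]
grip_width: 0.598
grip_force: 0.0
```

>>> servo_tool([
  [[0, 0, 0], [0, 0, 0], 0.2],
  [[0, 0, 0], [0, 0, 0], 0.2],
  [[0, 0, 0], [0, 0, 0], 0.2],
  [[0, 0, 0], [0, 0, 0], 0.2],
  [[0, 0, 0], [0, 0, 0], 0.2],
], squeeze=50)

```text
time_s: 2.2
eef_pos: [465.6, -311.4, 61.6]
ee_rot: [0.001, 0.707, 0.707, 0.0]
force: [0.6, 0.7, 6.2]
grip_width: 0.287
grip_force: 49.0
```

>>> servo_tool([
  [[0, 0, -0.05], [0, 0, 0], 0.2],
  [[0, 0, -0.1], [0, 0, 0], 0.2],
  [[0, 0, -0.15], [0, 0, 0], 0.2],
  [[0, 0, -0.15], [0, 0, 0], 0.2],
  [[0, 0, 0], [0, 0, 0], 0.2],
  [[0, 0, 0], [0, 0, 0], 0.2],
])

```text
time_s: 2.8
eef_pos: [465.0, -311.0, 150.8]
ee_rot: [0.0, 0.707, 0.707, -0.0]
force: [0.1, 0.1, -1.0]
grip_width: 0.29
grip_force: 49.4
```

Run:
```python
from h import *
P=[];F=[]
for i in range(3):
    s=telemetry.sense();P.append(s['eef_pos']);F.append(s['force']);im=optics.capture(['scene','side','wrist'][i]);cv2.imwrite(f'pics/l{i}.png',im)
print(np.mean(P,0),np.mean(F,0),tool().round(3))
s=cv2.imread('pics/l0.png');d=cv2.imread('pics/l1.png')
print(proj('scene',np.array([465,-311.5,160])),proj('side',np.array([465,-311.5,160])))
u,v=map(int,proj('scene',np.array([465,-311.5,130])));a,b=map(int,proj('side',np.array([465,-311.5,130])))
w=cv2.imread('pics/l2.png')
cv2.imwrite('pics/c2.png',np.hstack([cv2.resize(s[v-35:v+35,u-25:u+25],(400,560),interpolation=2),cv2.resize(d[b-35:b+35,a-25:a+25],(400,560),interpolation=2)]))
```

```text
[ 464.72622811 -310.77112188  150.00987137] [-0.00204127  0.03001581 -0.85955665] [[ 0.00000e+00  1.00000e+00 -2.00000e-03  4.64564e+02]
 [ 1.00000e+00 -0.00000e+00  2.00000e-03 -3.10635e+02]
 [ 2.00000e-03 -2.00000e-03 -1.00000e+00  1.49269e+02]
 [ 0.00000e+00  0.00000e+00  0.00000e+00  1.00000e+00]]
[422.34677293 267.40619852] [371.96425522 139.79401669]
```

View pics/c2.png

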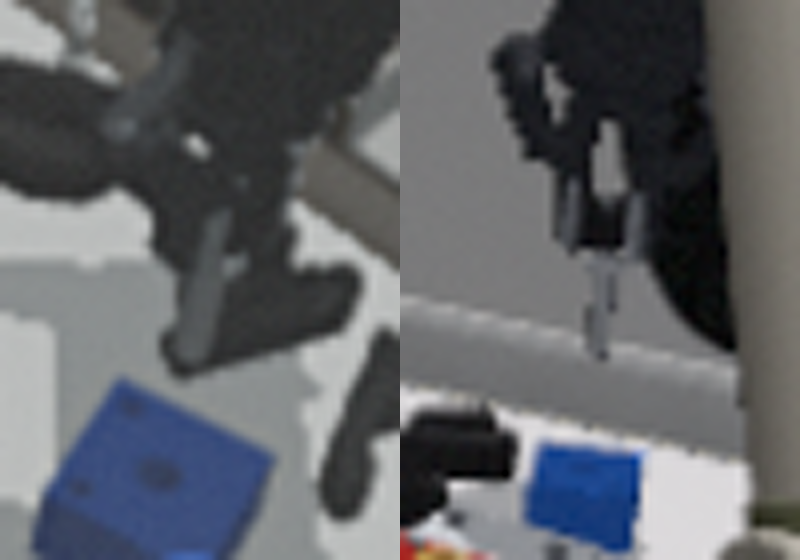

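>>> servo_tool([
  [[0.12, 0, 0], [0, 0, 0], 0.2],
  [[0.22, 0, 0], [0, 0, 0], 0.2],
  [[0.22, 0, 0], [0, 0, 0], 0.2],
  [[0.2, 0, 0], [0, 0, 0], 0.2],
  [[0.12, 0, 0], [0, 0, 0], 0.2],
  [[0, 0, 0], [0, 0, 0], 0.2],
  [[0, 0, 0], [0, 0, 0], 0.2],
  [[0, 0, 0], [0, 0, 0], 0.2],
])

```text
time_s: 3.75
eef_pos: [465.0, -135.8, 149.9]
ee_rot: [-0.0, 0.707, 0.707, -0.0]
force: [0.2, -0.3, -0.1]
grip_width: 0.291
grip_force: 49.3
```

Run:
```python
from h import *
P=[]
for i in range(4):
    P.append(tool()); im=optics.capture('wrist')
    if i==3: cv2.imwrite('pics/w2.png',im)
T=np.mean(P,0); np.save('T2.npy',T); print(T.round(3))
cv2.imwrite('pics/w2c.png',cv2.resize(im[120:270,240:400],(640,600),interpolation=2))
```

```text
[[ 1.00000e-03  1.00000e+00 -0.00000e+00  4.64939e+02]
 [ 1.00000e+00 -1.00000e-03  0.00000e+00 -1.35814e+02]
 [ 0.00000e+00 -0.00000e+00 -1.00000e+00  1.50006e+02]
 [ 0.00000e+00  0.00000e+00  0.00000e+00  1.00000e+00]]
```

View pics/w2c.png

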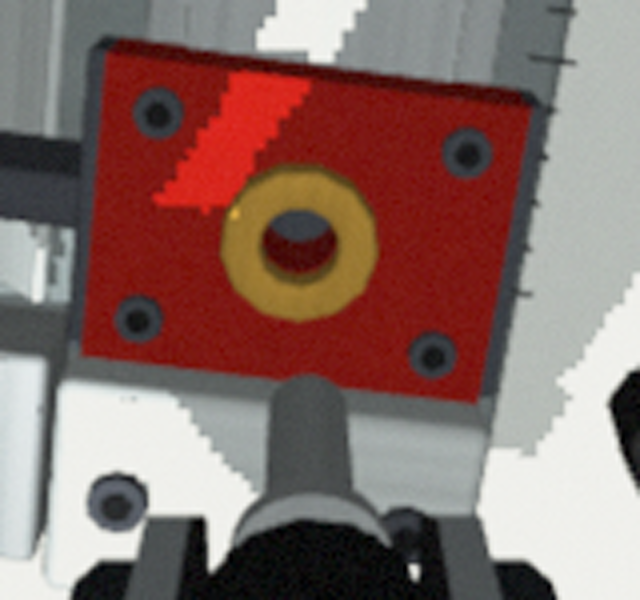

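Run:
```python
from h import *
T=np.load('T2.npy'); w=cv2.imread('pics/w2.png')
h=cv2.cvtColor(w,cv2.COLOR_BGR2HSV);m=cv2.inRange(h,np.array((15,100,60)),np.array((40,255,255)));m[:150]=0;m[205:]=0;m[:,:290]=0;m[:,340:]=0
c=max(cv2.findContours(m,0,1)[0],key=cv2.contourArea);e=cv2.fitEllipse(c);print(e)
b=plane('wrist',e[0],64,T);print('bush',b, 'dia',plane('wrist',(e[0][0]+e[1][0]/2,e[0][1]),64,T)[0]-b[0])
# pin edge: +y point 6mm from axis, 2 mm above tip
q=plane('wrist',(317.4,213.75),150-52+2,T);print('pin axis',q-[0,6,0], 'move',(b-q+[0,6,0]))
# red edges for yaw
r=cv2.inRange(h,np.array((0,120,40)),np.array((12,255,255)));r[:120]=0;r[225:]=0;r[:,:255]=0;r[:,380:]=0
c=max(cv2.findContours(r,0,1)[0],key=cv2.contourArea);a=cv2.approxPolyDP(cv2.convexHull(c),4,True)[:,0]
for p in a: print(p,plane('wrist',p,56,T)[:2].round(1))
```

```text
((314.3481140136719, 180.1784210205078), (37.64939880371094, 38.11256408691406), 92.61772918701172)
bush [ 462.93718359 -119.31179434   64.        ] dia 12.998500936577557
pin axis [ 465.10288984 -135.81762863  100.        ] move [ -2.16570625  16.50583429 -36.        ]
[267 132] [430.7 -87.4]
[370 144] [501.4 -95.7]
[358 220] [ 495.2 -152.5]
[260 208] [ 422.8 -142.9]
```

>>> servo_tool([
  [[0.05, -0.011, 0], [0, 0, 0], 0.2],
  [[0.0325, 0, 0], [0, 0, 0], 0.2],
  [[0, 0, 0.08], [0, 0, 0], 0.2],
  [[0, 0, 0.07], [0, 0, 0], 0.2],
  [[0, 0, 0.02], [0, 0, 0], 0.2],
  [[0, 0, 0.01], [0, 0, 0], 0.2],
  [[0, 0, 0.01], [0, 0, 0], 0.2],
  [[0, 0, 0], [0, 0, 0], 0.2],
])

```text
time_s: 4.75
eef_pos: [463.0, -118.6, 112.5]
ee_rot: [0.0, 0.707, 0.707, 0.0]
force: [-0.5, -1.7, -0.9]
grip_width: 0.288
grip_force: 49.4
```

>>> servo_tool([
  [[0, 0, 0.02], [0, 0, 0], 0.2],
  [[0, 0, 0.02], [0, 0, 0], 0.2],
  [[0, 0, 0.02], [0, 0, 0], 0.2],
  [[0, 0, 0.02], [0, 0, 0], 0.2],
  [[0, 0, 0.02], [0, 0, 0], 0.2],
  [[0, 0, 0], [0, 0, 0], 0.2],
])

```text
time_s: 5.35
eef_pos: [462.8, -118.5, 91.8]
ee_rot: [-0.0, 0.707, 0.707, -0.0]
force: [1.3, -1.2, -1.8]
grip_width: 0.281
grip_force: 49.3
```

>>> servo_tool([
  [[0, 0.002, 0.02], [0, 0, 0], 0.2],
  [[0, 0, 0.02], [0, 0, 0], 0.2],
  [[0, 0, 0.01], [0, 0, 0], 0.2],
  [[0, 0, 0.003], [0, 0, 0], 0.2],
  [[0, 0, 0], [0, 0, 0], 0.2],
])

```text
time_s: 5.85
eef_pos: [463.1, -118.4, 81.7]
ee_rot: [-0.0, 0.707, 0.707, -0.0]
force: [0.2, -1.1, -0.2]
grip_width: 0.289
grip_force: 49.7
```

>>> servo_tool([
  [[0, 0, 0.003], [0, 0, 0], 0.2],
  [[0, 0, 0], [0, 0, 0], 0.2],
  [[0, 0, 0.003], [0, 0, 0], 0.2],
  [[0, 0, 0], [0, 0, 0], 0.2],
])

```text
time_s: 6.25
eef_pos: [463.4, -118.7, 81.5]
ee_rot: [0.0, 0.707, 0.707, 0.0]
force: [-2.2, 0.1, 11.6]
grip_width: 0.288
grip_force: 50.9
```

>>> servo_tool([
  [[0, 0, -0.004], [0, 0, 0], 0.2],
  [[0, 0, 0], [0, 0, 0], 0.2],
  [[0, 0, 0], [0, 0, 0], 0.2],
])

```text
time_s: 6.55
eef_pos: [463.3, -118.6, 81.6]
ee_rot: [0.0, 0.707, 0.707, 0.0]
force: [-2.5, -1.1, 6.1]
grip_width: 0.29
grip_force: 49.9
```

>>> servo_tool([
  [[0.005, 0, -0.002], [0, 0, 0], 0.2],
  [[0.01, 0.00125, 0], [0, 0, 0], 0.2],
  [[0.01, 0.00125, 0], [0, 0, 0], 0.2],
  [[0.01, 0.00125, 0], [0, 0, 0], 0.2],
  [[0, 0, 0], [0, 0, 0], 0.2],
])

```text
time_s: 7.05
eef_pos: [464.0, -111.2, 81.6]
ee_rot: [-0.0, 0.707, 0.707, 0.0]
force: [1.0, -2.0, 1.6]
grip_width: 0.287
grip_force: 49.6
```

>>> servo_tool([
  [[0.015, 0.0019, 0.001], [0, 0, 0], 0.2],
  [[0.015, 0.0019, 0], [0, 0, 0], 0.2],
  [[0.015, 0.0019, 0], [0, 0, 0], 0.2],
  [[0.015, 0.0019, 0], [0, 0, 0], 0.2],
  [[0.015, 0.0019, 0], [0, 0, 0], 0.2],
  [[0.015, 0.0019, 0], [0, 0, 0], 0.2],
  [[0.015, 0.0019, 0], [0, 0, 0], 0.2],
  [[0, 0, 0], [0, 0, 0], 0.2],
])

```text
time_s: 7.85
eef_pos: [466.8, -90.1, 81.6]
ee_rot: [0.0, 0.707, 0.707, 0.0]
force: [0.1, -2.1, 5.5]
grip_width: 0.288
grip_force: 49.9
```

>>> servo_tool([
  [[0.005, 0.0006, -0.001], [0, 0, 0], 0.2],
  [[0.005, 0.0006, 0], [0, 0, 0], 0.2],
  [[0.005, 0.0006, 0], [0, 0, 0], 0.2],
  [[0, 0, 0], [0, 0, 0], 0.2],
])

```text
time_s: 8.25
eef_pos: [467.0, -87.4, 81.6]
ee_rot: [-0.0, 0.707, 0.707, 0.0]
force: [0.9, -3.6, 2.7]
grip_width: 0.29
grip_force: 49.7
```

>>> servo_tool([
  [[0.005, 0.0006, 0], [0, 0, 0], 0.2],
  [[0.005, 0.0006, 0], [0, 0, 0], 0.2],
  [[0.005, 0.0006, 0], [0, 0, 0], 0.2],
  [[0, 0, 0], [0, 0, 0], 0.2],
])

```text
time_s: 8.65
eef_pos: [467.3, -84.3, 81.6]
ee_rot: [-0.0, 0.707, 0.707, 0.0]
force: [1.6, -2.1, 0.8]
grip_width: 0.286
grip_force: 49.6
```

>>> servo_tool([
  [[0.005, 0.0006, 0], [0, 0, 0], 0.2],
  [[0.005, 0.0006, 0], [0, 0, 0], 0.2],
  [[0.005, 0.0006, 0], [0, 0, 0], 0.2],
  [[0, 0, 0], [0, 0, 0], 0.2],
])

```text
time_s: 9.05
eef_pos: [467.7, -81.4, 81.6]
ee_rot: [-0.0, 0.707, 0.707, 0.0]
force: [0.8, -2.6, 0.4]
grip_width: 0.285
grip_force: 49.5
```

>>> servo_tool([
  [[0, 0, 0.003], [0, 0, 0], 0.2],
  [[0, 0, 0], [0, 0, 0], 0.2],
])

```text
time_s: 9.25
eef_pos: [467.8, -81.5, 81.6]
ee_rot: [0.0, 0.707, 0.707, 0.0]
force: [0.1, -1.7, 6.5]
grip_width: 0.285
grip_force: 50.4
```

>>> servo_tool([
  [[0.005, 0.0007, 0], [0, 0, 0], 0.2],
  [[0.005, 0.0007, 0], [0, 0, 0], 0.2],
  [[0.005, 0.0007, 0], [0, 0, 0], 0.2],
  [[0, 0, 0], [0, 0, 0], 0.2],
])

```text
time_s: 9.65
eef_pos: [468.2, -78.8, 81.6]
ee_rot: [0.0, 0.707, 0.707, -0.0]
force: [-1.1, -4.1, 6.9]
grip_width: 0.286
grip_force: 50.2
```

>>> servo_tool([
  [[0.005, 0.0007, 0], [0, 0, 0], 0.2],
  [[0.005, 0.0007, 0], [0, 0, 0], 0.2],
  [[0.005, 0.0007, 0], [0, 0, 0], 0.2],
  [[0, 0, 0], [0, 0, 0], 0.2],
])

```text
time_s: 10.05
eef_pos: [468.6, -75.7, 81.5]
ee_rot: [0.0, 0.707, 0.707, -0.0]
force: [-0.7, -3.5, 6.3]
grip_width: 0.284
grip_force: 50.2
```

>>> servo_tool([
  [[0.005, 0.0006, -0.001], [0, 0, 0], 0.2],
  [[0.005, 0.0006, 0], [0, 0, 0], 0.2],
  [[0.005, 0.0006, 0], [0, 0, 0], 0.2],
  [[0, 0, 0], [0, 0, 0], 0.2],
])

```text
time_s: 10.45
eef_pos: [469.0, -72.6, 81.6]
ee_rot: [0.0, 0.707, 0.707, -0.0]
force: [-0.4, -3.3, 6.0]
grip_width: 0.283
grip_force: 50.0
```

>>> servo_tool([
  [[0.005, 0.0006, 0], [0, 0, 0], 0.2],
  [[0.005, 0.0006, 0], [0, 0, 0], 0.2],
  [[0.005, 0.0006, 0], [0, 0, 0], 0.2],
  [[0, 0, 0], [0, 0, 0], 0.2],
])

```text
time_s: 10.85
eef_pos: [469.4, -69.6, 81.6]
ee_rot: [0.0, 0.707, 0.707, -0.0]
force: [-0.2, -4.2, 6.1]
grip_width: 0.286
grip_force: 50.0
```

>>> servo_tool([
  [[0.005, 0.0006, 0], [0, 0, 0], 0.2],
  [[0.005, 0.0006, 0], [0, 0, 0], 0.2],
  [[0.005, 0.0006, 0], [0, 0, 0], 0.2],
  [[0, 0, 0], [0, 0, 0], 0.2],
])

```text
time_s: 11.25
eef_pos: [469.8, -66.6, 81.6]
ee_rot: [0.0, 0.707, 0.707, 0.0]
force: [-0.1, -3.4, 4.3]
grip_width: 0.288
grip_force: 50.0
```

>>> servo_tool([
  [[0.005, 0.0006, 0], [0, 0, 0], 0.2],
  [[0.005, 0.0006, 0], [0, 0, 0], 0.2],
  [[0.005, 0.0006, 0], [0, 0, 0], 0.2],
  [[0, 0, 0], [0, 0, 0], 0.2],
])

```text
time_s: 11.65
eef_pos: [470.1, -63.5, 81.6]
ee_rot: [0.0, 0.707, 0.707, 0.0]
force: [0.7, -3.8, 6.2]
grip_width: 0.29
grip_force: 50.0
```

>>> servo_tool([
  [[0.005, 0.0006, 0], [0, 0, 0], 0.2],
  [[0.005, 0.0006, 0], [0, 0, 0], 0.2],
  [[0.005, 0.0006, 0], [0, 0, 0], 0.2],
  [[0, 0, 0], [0, 0, 0], 0.2],
])

```text
time_s: 12.05
eef_pos: [470.5, -60.5, 81.6]
ee_rot: [0.0, 0.707, 0.707, 0.0]
force: [0.7, -4.2, 4.5]
grip_width: 0.29
grip_force: 50.0
```

>>> servo_tool([
  [[0.005, 0.0006, 0], [0, 0, 0], 0.2],
  [[0.005, 0.0006, 0], [0, 0, 0], 0.2],
  [[0.005, 0.0006, 0], [0, 0, 0], 0.2],
  [[0, 0, 0], [0, 0, 0], 0.2],
])

```text
time_s: 12.45
eef_pos: [470.9, -57.5, 81.5]
ee_rot: [0.0, 0.707, 0.707, 0.0]
force: [1.0, -3.3, 5.2]
grip_width: 0.284
grip_force: 50.0
```

>>> servo_tool([
  [[0.005, 0.0007, 0], [0, 0, 0], 0.2],
  [[0.005, 0.0007, 0], [0, 0, 0], 0.2],
  [[0.005, 0.0007, 0], [0, 0, 0], 0.2],
  [[0, 0, 0], [0, 0, 0], 0.2],
])

```text
time_s: 12.85
eef_pos: [471.1, -54.2, 81.0]
ee_rot: [-0.0, 0.707, 0.707, 0.0]
force: [2.5, -2.9, 1.3]
grip_width: 0.288
grip_force: 49.5
```

>>> servo_tool([
  [[0.005, 0.0007, 0], [0, 0, 0], 0.2],
  [[0.005, 0.0007, 0], [0, 0, 0], 0.2],
  [[0.005, 0.0007, 0], [0, 0, 0], 0.2],
  [[0, 0, 0], [0, 0, 0], 0.2],
])

```text
time_s: 13.25
eef_pos: [471.5, -51.3, 81.1]
ee_rot: [-0.0, 0.707, 0.707, -0.0]
force: [3.1, -2.0, -2.2]
grip_width: 0.284
grip_force: 49.3
```

>>> servo_tool([
  [[0.005, 0.0006, 0], [0, 0, 0], 0.2],
  [[0.005, 0.0006, 0], [0, 0, 0], 0.2],
  [[0.005, 0.0006, 0], [0, 0, 0], 0.2],
  [[0, 0, 0], [0, 0, 0], 0.2],
])

```text
time_s: 13.65
eef_pos: [471.9, -48.4, 81.5]
ee_rot: [-0.0, 0.707, 0.707, -0.0]
force: [1.2, -2.7, 2.3]
grip_width: 0.285
grip_force: 49.4
```

>>> servo_tool([
  [[-0.01, -0.0012, 0], [0, 0, 0], 0.2],
  [[-0.007, -0.0008, 0], [0, 0, 0], 0.2],
  [[-0.005, -0.0006, 0], [0, 0, 0], 0.2],
  [[0, 0, 0], [0, 0, 0], 0.2],
  [[0, 0, 0.003], [0, 0, 0], 0.2],
  [[0, 0, 0], [0, 0, 0], 0.2],
])

```text
time_s: 14.25
eef_pos: [471.4, -52.8, 80.6]
ee_rot: [-0.0, 0.707, 0.707, 0.0]
force: [2.5, 2.0, -1.5]
grip_width: 0.288
grip_force: 49.4
```

>>> servo_tool([
  [[0, 0.0015, 0.003], [0, 0, 0], 0.2],
  [[0, 0, 0.003], [0, 0, 0], 0.2],
  [[0, 0, 0.002], [0, 0, 0], 0.2],
  [[0, 0, 0], [0, 0, 0], 0.2],
])

```text
time_s: 14.65
eef_pos: [471.5, -52.9, 78.9]
ee_rot: [-0.0, 0.707, 0.707, -0.0]
force: [1.8, 0.6, -2.2]
grip_width: 0.287
grip_force: 49.4
```

>>> servo_tool([
  [[0, 0.001, 0.008], [0, 0, 0], 0.2],
  [[0, 0, 0.008], [0, 0, 0], 0.2],
  [[0, 0, 0.008], [0, 0, 0], 0.2],
  [[0, 0, 0.005], [0, 0, 0], 0.2],
  [[0, 0, 0], [0, 0, 0], 0.2],
])

```text
time_s: 15.15
eef_pos: [471.7, -52.9, 73.1]
ee_rot: [-0.0, 0.707, 0.707, -0.0]
force: [1.1, 0.1, -2.0]
grip_width: 0.29
grip_force: 49.3
```

>>> servo_tool([
  [[0, 0, 0.004], [0, 0, 0], 0.2],
  [[0, 0, 0.003], [0, 0, 0], 0.2],
  [[0, 0, 0.002], [0, 0, 0], 0.2],
  [[0, 0, 0], [0, 0, 0], 0.2],
])

```text
time_s: 15.55
eef_pos: [471.9, -52.9, 71.7]
ee_rot: [0.0, 0.707, 0.707, -0.0]
force: [-0.8, 1.1, 3.4]
grip_width: 0.294
grip_force: 49.8
```

>>> servo_tool([
  [[0, 0, 0], [0, 0, 0], 0.4],
  [[0, 0, 0], [0, 0, 0], 0.6],
  [[0, 0, 0], [0, 0, 0], 0.6],
  [[0, 0, 0], [0, 0, 0], 0.6],
])

```text
time_s: 15.95
eef_pos: [471.9, -53.0, 71.5]
ee_rot: [0.0, 0.707, 0.707, -0.0]
force: [0.3, -0.5, -0.1]
grip_width: 0.596
grip_force: 0.0
```

>>> servo_tool([
  [[0, 0, -0.05], [0, 0, 0], 0.6],
  [[0, 0, -0.15], [0, 0, 0], 0.6],
  [[0, 0, -0.2], [0, 0, 0], 0.6],
  [[0, 0, -0.2], [0, 0, 0], 0.6],
  [[0.1, 0, -0.1], [0, 0, 0], 0.6],
  [[0, 0, 0], [0, 0, 0], 0.6],
  [[0, 0, 0], [0, 0, 0], 0.6],
])

```text
time_s: 16.65
eef_pos: [471.7, -32.9, 211.5]
ee_rot: [0.0, 0.707, 0.707, -0.0]
force: [-0.7, -0.6, -0.6]
grip_width: 0.6
grip_force: 0.0
```

Run:
```python
from h import *
T=tool();w=optics.capture('wrist');s=optics.capture('scene');d=optics.capture('side')
u,v=map(int,proj('scene',np.array([472,-53,80])));a,b=map(int,proj('side',np.array([472,-53,80])))
f=lambda im,u,v:cv2.resize(im[v-25:v+25,u-32:u+32],(400,312),interpolation=2)
p=f(s,u,v);q=f(d,a,b)
cv2.imwrite('pics/f.png',np.vstack([np.hstack([p,q]),np.pad(w[100:380:1,100:500],((0,0),(0,400),(0,0)))]))
print(T[:3,3],telemetry.sense()['force'])
```

```text
[471.67385721 -32.86281923 211.49018076] [-0.33524965 -0.02657315 -1.07276804]
```

View pics/f.png

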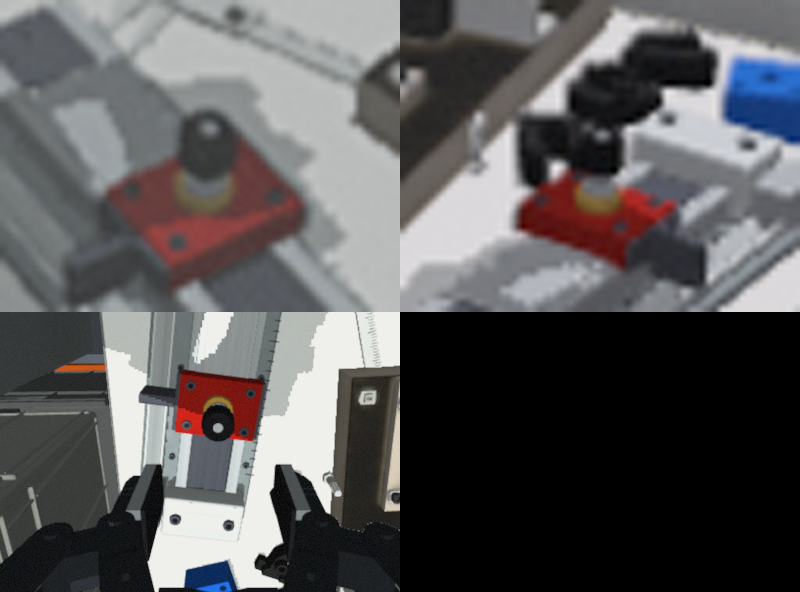

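The pin stands upright in the bush with its collar on the brass flange (knob at about (208,145) in the scene crop). It went down 10 mm below the track level, and the bystanders were left untouched.

```bash
python3 -c "
from rig import ctrl; print(ctrl.finish_job())"
```

```text
the job is handed in; nothing more can be done
None
```

The pin is fully home in the index hole with its collar on the bush, and the gripper has let go and moved clear; the tip overran the hole by about 4 mm before I backed up and seated it, riding at about 2–6 N (11.6 N at first touch), and the job is handed in at about 17 s.

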